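# Put the reject canister away in the red tilt-out bin

### The arm

A 6-joint arm with a two-finger parallel gripper is mounted at the origin on the work surface. World frame = base frame: x ahead of the robot, y to its left, z up, the work surface at z = 0. Lengths are in mm, angles in rad, forces in N, time in s.
With the tool pointing down it reaches from about 325 to 900 mm from the base axis. Payload 3.5 kg.
Tool frame: the origin (TCP) lies at the very end of the fingers, on their centre line; the grasp point (between the pads) lies 19 mm behind it; z points along the fingers, y is the line along which they close (so a half turn about z gives the same grasp; the last joint's range is limited). The gripper opens to 85 mm and grips with 20 to 120 N. Pads are 22 mm wide; open, the fingers measure 114 mm over their backs; the gripper's body (76 mm by 85 mm) begins 54 mm behind the grasp point. The pads swing forward as they close: fully open they stand 13 mm farther back than shut.
Start: joints at [1.112, 0.276, -0.026, 1.268, 0, 1.467], TCP at [217.719, 585.85, 231.313] pointing down, gripper open.
Joint ranges: [-3.12, 3.12], [-0.85, 1.88], [-1.08, 1.24], [-1.95, 2.15], [-1.57, 1.53], [-3.14, 3.14]. Speed limits (rad/s): [2.57, 2.57, 3.14, 3.14, 3.14, 3.14].

### API

Orientations are given as a unit quaternion [w, x, y, z].
In Python, from plant import r, get_image, ticket gives the robot as it stands.
- The arm moves only by the tool carry_out, never from a script. Its argument "moves" is a list of rows, each an object with "offset": the shift along the tool's x, y, z in units of 150 mm (1.0 is 150 mm), a list of three; "twist": the turn, a rotation vector about the tool's x, y, z in units of 180 degrees (1.0 is 180 degrees), a list of three. A call has exactly 5 rows; each row is the pose to reach, as a shift and turn from the pose commanded when the call began, along the tool's axes at that moment, turning the shorter way round; what a row does not reach only later rows make up. A row lasts 1/12 s, in which the tool goes at most 41.7 mm and 7.16 degrees, less where a joint would pass 70% of its speed; a pose out of reach is approached as far as the arm can. A call with a number of a shift or a turn outside -1 to 1 is refused whole. A call with a gripper value outside its range is refused whole. "claw" is the opening, from 0 (shut) to 1 (fully open), set as the call begins (left out, the last holds). The fingers move at their own pace and stop on an object; the grip force is fixed at half the most. Time passes only in rows, so rows that repeat a pose let the fingers close, or fill a call up. It gives the time, the measured TCP pose, the force, the opening and the grip force at its end, in the units of the state.
- r.read_state(): the state, without advancing time (a new reading comes with each control period).
- get_image(name): name is "scene" or "top"; returns a dict with "image" (400x640x3 uint8, blue, green, red), "camera_matrix" (3x3 intrinsics, pixels), "k1" (the pictures are not rectified: a ray, as slopes to the right and down, at radius r is drawn at 1 + k1 r^2 times it, then the intrinsics apply), "R" (3x3) and "t" (3): a world point X has camera coordinates R X + t. Camera axes: x right, y down, z forward; pixel columns grow to the right and rows downward; lengths in mm; the calibration is good to about 2 mm. A picture is of the moment at which its call begins. There is no depth.
- ticket.hand_in(): hands the job in; it is judged then, once.
The state is a dict: "clock": time; "joints": joint angles; "joint_velocities": joint speeds; "joint_efforts": joint torques, N m; "ee_pos": TCP position; "eef_rot": TCP orientation; "wrist_force": force on the tool from outside, world axes, zero at the start; "moment": the same for the moment, N m; "grip_width": opening from 0.0 (shut) to 1.0 (fully open); "grasp_force": force on a finger pad.
Only numpy, scipy, OpenCV 4.12 (cv2) and the standard library are available. Lean on these libraries where they do the work, as an engineer would, in place of code of your own. Each camera call takes 0.05 s, during which the arm holds its last target. There are 200 camera calls.

### The job

The canister with the red lid holds rejected bolts. Pull the front of the red tilt-out bin down until it is wide open, put that canister inside the bin, and push the front back up until it is fully shut with the canister in it. Leave the green bin shut and do not shift the green-lidded canister, the lug nuts or the plug gauge.

Things in the scene. Friction and masses are not known exactly. Their poses are not given: they have to be found in the camera images.
- red_bin_front (a joint): Tilt of the RED bin's front about its bottom hinge: 0 = fully shut (upright), grows as its top is pulled down towards the robot, stop at 0.95 = fully open; it cannot go below 0. Stiff hinge: stays where it is left; 2 to 6 N at the handle moves it either way. Starts 0 to 0.12 ajar.
- red_bin: The RED bin's sheet-steel case (roof and back painted red, sides dark), bolted to the table: 170 deep (x), 170 wide (y), flat roof 165 mm above the table; its open front, at x = -85 mm, is covered by the red front. Origin at the centre of its underside, +x level from the front into the case (away from the robot), z up.
- red_bin_hinge (a point): Middle of the RED bin's hinge line, at the foot of its front, 15 mm above the table. Fixed to the case and does not tilt: +x level into the case, y along the hinge, z up.
- red_bin_handle (a point): Middle of the grip bar on the RED front; moves with it. Round steel bar, 12 mm thick, 100 long along y, on a 12 mm post at each end above the front's top edge; the window below the bar is 39 high, 88 wide. Shut, the bar is 205 mm above the table, 40 above the case roof, 4 mm nearer the robot than the hinge; it swings at 190 mm radius about the hinge line.
- red_bin_in (a point): Centre of the inner floor of the RED tilt-out bin; tilts with the front (shut: z up). Red front plate 170 wide, 145 high, 8 thick, inner face 65 mm to -x of here, in the hinge plane; floor 130 deep, 152 wide inside; cheeks stepped from 130 high at the front to 50 at the back, back plate 50 high. Open, the front plate slopes down from the robot side and the mouth faces up, in front of the case.
- green_bin_front (a joint): Tilt of the GREEN bin's front about its bottom hinge: 0 = fully shut (upright), grows as its top is pulled down towards the robot, stop at 0.95 = fully open; it cannot go below 0. Stiff hinge: stays where it is left; 2 to 6 N at the handle moves it either way. Starts shut.
- green_bin: The GREEN bin's sheet-steel case (roof and back painted green, sides dark), bolted to the table: 170 deep (x), 170 wide (y), flat roof 165 mm above the table; its open front, at x = -85 mm, is covered by the green front. Origin at the centre of its underside, +x level from the front into the case (away from the robot), z up.
- green_bin_hinge (a point): Middle of the GREEN bin's hinge line, at the foot of its front, 15 mm above the table. Fixed to the case and does not tilt: +x level into the case, y along the hinge, z up.
- green_bin_handle (a point): Middle of the grip bar on the GREEN front; moves with it. Round steel bar, 12 mm thick, 100 long along y, on a 12 mm post at each end above the front's top edge; the window below the bar is 39 high, 88 wide. Shut, the bar is 205 mm above the table, 40 above the case roof, 4 mm nearer the robot than the hinge; it swings at 190 mm radius about the hinge line.
- green_bin_in (a point): Centre of the inner floor of the GREEN tilt-out bin; tilts with the front (shut: z up). Green front plate 170 wide, 145 high, 8 thick, inner face 65 mm to -x of here, in the hinge plane; floor 130 deep, 152 wide inside; cheeks stepped from 130 high at the front to 50 at the back, back plate 50 high. Open, the front plate slopes down from the robot side and the mouth faces up, in front of the case.
- red_canister: Loose aluminium canister standing upright, with a knurled RED screw lid that does not come off. 90 mm tall in all; body 54 mm diameter up to 62 mm, lid 60 mm diameter from 62 to 90 mm. Mass about 0.2 to 0.35 kg. Origin at the centre of its underside, z up its axis.
- green_canister: Loose aluminium canister standing upright, with a knurled GREEN screw lid that does not come off. 90 mm tall in all; body 54 mm diameter up to 62 mm, lid 60 mm diameter from 62 to 90 mm. Mass about 0.2 to 0.35 kg. Origin at the centre of its underside, z up its axis.
- red_canister_mid (a point): Point on the red-lidded canister's axis, 45 mm above its underside.
- tray: Bystander: black rubber grommet tray, fixed, 110 x 240 x 30 mm high, three cells in a row along y. Origin at the centre of its underside.
- nut0: Bystander: loose bronze-coloured hexagonal lug nut, 48 mm over its flange, 42 mm tall, standing in a cell of the tray. Origin at the centre of its underside.
- nut1: Bystander: loose bronze-coloured hexagonal lug nut, 48 mm over its flange, 42 mm tall, standing in a cell of the tray. Origin at the centre of its underside.
- nut2: Bystander: loose bronze-coloured hexagonal lug nut, 48 mm over its flange, 42 mm tall, standing in a cell of the tray. Origin at the centre of its underside.
- gauge: Bystander: loose go/no-go plug gauge lying on the table, red handle 85 x 22 x 22 mm, polished steel plug at each end, 150 mm long along its x. Origin at mid-handle on its underside.
There are look-alikes about, which are no part of the job. Leave any black or blue look-alike of the red_canister alone.

How it is judged (in metres and radians):
On the way, in this order (a step that is already met when the one before it is completed fails the run):
1. the red bin's front is pulled down wide open (more than 0.7 rad) (value of joint red_bin_front above 0.7 rad), for 0.2 s.
2. the red-lidded canister is inside the still open red bin, let go of (x of red_canister_mid in the frame of red_bin_in between -0.068 and 0.068 m and y of red_canister_mid in the frame of red_bin_in between -0.078 and 0.078 m and z of red_canister_mid in the frame of red_bin_in between 0 and 0.12 m and contact force between the fingers and red_canister below 0.1 N and value of joint red_bin_front above 0.4 rad), for 0.2 s.
At the end, for the whole second after the job is handed in: The red bin's front is shut (within 0.06 rad, about 11 mm at the handle) with the red-lidded canister at rest inside it, in any posture (its middle point within 68 mm in x and 78 mm in y of the inner floor's centre and less than 120 mm above the floor); the green bin's front is shut within 0.06 rad (x of red_canister_mid in the frame of red_bin_in between -0.068 and 0.068 m and y of red_canister_mid in the frame of red_bin_in between -0.078 and 0.078 m and z of red_canister_mid in the frame of red_bin_in between 0 and 0.12 m and value of joint each of red_bin_front, green_bin_front below 0.06 rad and linear speed of red_canister below 0.03 m/s and contact force between the fingers and red_canister below 0.1 N); the robot touches nothing.
It fails at once if the green bin's front is opened more than 0.12 rad (value of joint green_bin_front above 0.12 rad).
It fails at once if the green-lidded canister, a lug nut or the plug gauge is shifted more than 40 mm (distance of any of green_canister, gauge, nut0, nut1, nut2 from where it was at the start of the episode above 0.04 m).
It also fails if it takes over 72 s, if anything falls off the work surface, if the arm or the gripper's body presses on something with over 40 N, if the wrist force passes 120 N, or if a joint passes its speed limit or range.

## Working session

There is one attempt and no reset: what is moved stays moved. The work goes in short steps, Python scripts to look and compute and a tool call to move; the robot and the scene stay as the last step left them, time stands still between calls to the robot, and variables do not carry over. Pictures are saved under pics/ and viewed, at most 10 in all, crops included, and the job is handed in when it is done.

Besides the shell and the picture viewer there is one more tool, called after "Call:" by a JSON object that holds its "api" and its "payload". carry_out: Moves the arm, as the interface text tells. Shifts and turns lie within -1 to 1; 1 stands for 150 mm of shift or 180 degrees of turn. Its arguments: {"type":"object","properties":{"moves":{"type":"array"},"claw":{"type":"number"}},"required":["moves"]}

```bash
mkdir -p pics; cat > h.py <<'E'
import numpy as np,cv2
from plant import r,get_image,ticket
def snap(n,f):
    d=get_image(n); cv2.imwrite('pics/'+f+'.png',d['image']); np.savez('pics/'+f+'.npz',**{k:np.array(v) for k,v in d.items()}); return d
def load(f): return dict(np.load('pics/'+f+'.npz'))
def ray(d,u,v):
    K=np.array(d['camera_matrix']);k=float(d['k1']);R=np.array(d['R']);t=np.array(d['t'])
    p=cv2.undistortPoints(np.array([[[u,v]]],float),K,np.array([k,0,0,0.]))[0,0]
    return -R.T@t, R.T@np.array([p[0],p[1],1])
def onz(d,u,v,z):
    c,w=ray(d,u,v); return c+w*(z-c[2])/w[2]
def proj(d,X):
    K=np.array(d['camera_matrix']);R=np.array(d['R']);t=np.array(d['t'])
    return cv2.projectPoints(np.array(X,float).reshape(-1,1,3),cv2.Rodrigues(R)[0],t,K,np.array([float(d['k1']),0,0,0.]))[0][:,0]
E
python3 - <<'E'
from h import *
for n in('scene','top'):
    d=snap(n,n+'0'); print(n,d['k1'],-np.array(d['R']).T@d['t'])
print(r.read_state())
E
```

```text
scene -0.03512258482806385 [ 574.53740856 -251.28844076 1092.34759986]
top -0.1491096271538154 [ 382.11883144   45.47906413 1542.05925793]
{'clock': 0.1, 'joints': array([ 1.11155945e+00,  2.77081223e-01, -2.77065174e-02,  1.26799651e+00,
        2.70726949e-05,  1.46737643e+00]), 'joint_velocities': array([ 5.75500886e-04, -3.06118461e-03,  2.98686313e-03, -4.01908757e-04,
       -3.63471737e-05, -2.28760945e-03]), 'joint_efforts': array([ 2.28116960e-04, -4.46707463e+01,  2.96128535e+01,  8.45010218e-03,
       -9.37699906e-05,  7.53679444e-06]), 'ee_pos': array([217.43180473, 585.23069119, 230.27396334]), 'eef_rot': array([-2.88959729e-04,  1.76971389e-01,  9.84215494e-01, -9.51128107e-04]), 'wrist_force': array([-0.33195673,  0.78736655, -0.42480456]), 'moment': array([0.00342092, 0.00864548, 0.02642585]), 'grasp_force': 0.0, 'grip_width': 1.0005169954859692}
```

View pics/scene0.png

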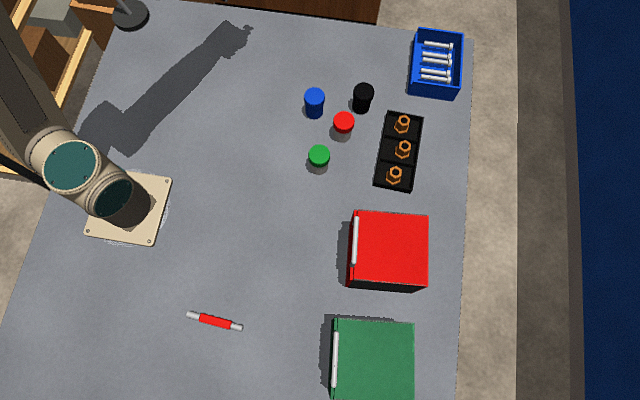

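View pics/top0.png

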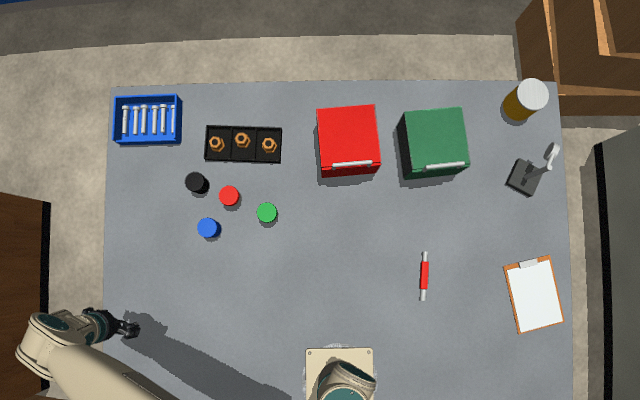

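The top view shows the red lid at (229,196), green lid (267,212), black (197,182), blue (208,228), the red roof around (348,140) with its bar at (352,164), and the green bin at (435,145). The scene view shows the red lid at (344,122) and the red bar at (355,240).

```bash
python3 - <<'E'
from h import *
T=load('top0');S=load('scene0')
def blobs(d,lo,hi,lo2=None,hi2=None,mn=40):
    h=cv2.cvtColor(d['image'],cv2.COLOR_BGR2HSV);m=cv2.inRange(h,lo,hi)
    if lo2: m|=cv2.inRange(h,lo2,hi2)
    n,l,s,c=cv2.connectedComponentsWithStats(m)
    return [(i,s[i],c[i],(l==i).astype('u1')) for i in range(1,n) if s[i][4]>mn]
for nm,d in(('T',T),('S',S)):
  for col,a in(('red',((0,150,90),(6,255,255),(174,150,90),(180,255,255))),('green',((50,100,60),(80,255,255)))):
    for i,s,c,m in blobs(d,*a):
        print(nm,col,s,c.round(1),'z90',onz(d,*c,90)[:2].round(1))
        if s[4]>1500:
            ct=cv2.findContours(m,0,2)[0]; ct=max(ct,key=cv2.contourArea)
            q=cv2.approxPolyDP(ct,6,True)[:,0]
            for p in q: print('   ',p,onz(d,*p.astype(float),165)[:2].round(0))
  for i,s,c,m in blobs(d,(0,0,200),(180,40,255),mn=30):
    ct=max(cv2.findContours(m,0,2)[0],key=cv2.contourArea)
    b=cv2.minAreaRect(ct); (w,h)=b[1]
    if max(w,h)<70: 
        ang=np.deg2rad(b[2]); ax=np.array([np.cos(ang),np.sin(ang)])*w/2 if w>h else np.array([-np.sin(ang),np.cos(ang)])*h/2
        e=[np.array(b[0])+k*ax for k in(-1,1)]
        print(nm,'white',np.round(b[0]),np.round(b[1]),[onz(d,*x,205)[:2].round(1) for x in e])
E
```

```text
T red [ 316  104   65   67 3364] [347.6 135. ] z90 [742.  -34.7]
    [374 104] [ 814. -108.]
    [316 109] [801.  58.]
    [322 170] [623.  44.]
    [339 161] [648.  -5.]
    [380 164] [ 638. -120.]
T red [336 165  31   4  60] [350.7 166.4] z90 [646.2 -41.8]
T red [219 186  21  20 311] [228.5 195.2] z90 [565.  321.9]
T red [420 261   9  28 194] [423.9 275.1] z90 [ 322.1 -249.9]
T green [ 404  107   65   66 3175] [436.3 136.6] z90 [ 734.7 -302.7]
    [460 107] [ 804. -359.]
    [404 112] [ 790. -194.]
    [412 172] [ 614. -210.]
    [454 160] [ 648. -333.]
    [468 166] [ 630. -373.]
T green [257 202  20  21 318] [266.4 212.2] z90 [513.  208.8]
T white [533.  93.] [30. 30.] [array([ 836.7, -613.9]), array([ 835.1, -521.7])]
T white [143. 120.] [ 2. 22.] [array([801.8, 550.8]), array([737.2, 551.6])]
T white [154. 120.] [ 2. 22.] [array([800.5, 518.2]), array([736.2, 519.1])]
T white [162. 119.] [22.  2.] [array([802.7, 495.2]), array([738.3, 492.6])]
T white [124. 121.] [ 2. 22.] [array([801. , 607.1]), array([736. , 607.5])]
T white [135. 121.] [ 2. 22.] [array([799.6, 574.9]), array
[... 772 characters left out ...]
0 [ 726.4 -290.6]
    [334 318] [ 616. -214.]
    [339 351] [ 637. -281.]
    [330 398] [ 632. -377.]
    [413 399] [ 805. -351.]
    [413 323] [ 790. -196.]
S white [437.  44.] [23.  2.] [array([749.1, 527. ]), array([811.1, 527.1])]
S white [434.  54.] [23.  2.] [array([746.2, 492.7]), array([807.5, 491.1])]
S white [435.  60.] [24.  2.] [array([747.7, 474.7]), array([811.2, 472.5])]
S white [433.  70.] [23.  2.] [array([747.3, 439.7]), array([808.1, 439.9])]
S white [434.  77.] [24.  2.] [array([749.1, 420.9]), array([811.7, 420.7])]
S white [355. 240.] [ 3. 45.] [array([631.7,  13.8]), array([639. , -89.9])]
S white [335. 359.] [ 3. 54.] [array([ 623. , -242.7]), array([ 633.6, -347.9])]
```

```bash
cat > plan.py <<'E'
from h import *
from scipy.spatial.transform import Rotation as Ro, Slerp
B=0.076; U=np.array([np.cos(B),np.sin(B),0]); V=np.array([-np.sin(B),np.cos(B),0]); Z=np.array([0,0,1.])
H=np.array([638.,-38.2,15.])   # red hinge
def hp(x,y,z): return H+x*U+y*V+z*Z          # hinge frame -> world
def tilted(x,y,z,th): c,s=np.cos(th),np.sin(th); return hp(x*c-z*s,y,x*s+z*c)
def ori(th,closing='x'):
    z=np.sin(th)*U-np.cos(th)*Z
    if closing=='x': y=np.cos(th)*U+np.sin(th)*Z
    else: y=V
    return Ro.from_matrix(np.c_[np.cross(y,z),y,z])
def pose():
    s=r.read_state(); q=s['eef_rot']; return np.array(s['ee_pos']),Ro.from_quat([q[1],q[2],q[3],q[0]])
def plan(wps,start=None,step=140,deg=32):
    p,R=start or pose()
    for P,Q in wps:
        n=int(max(np.ceil(np.abs(R.inv().apply(P-p)).max()/step),np.ceil(np.linalg.norm(P-p)/190),np.ceil(np.rad2deg((R.inv()*Q).magnitude())/deg),1))
        rs=Slerp([0,1],Ro.concatenate([R,Q]))(np.arange(1,n+1)/n)
        for k in range(n):
            Pn=p+(P-p)/(n-k); o=R.inv().apply(Pn-p)/150; w=(R.inv()*rs[k]).as_rotvec()/np.pi
            print('off',o.round(3).tolist(),'tw',w.round(3).tolist()); p,R=Pn,rs[k]
        print('-- at',p.round(0))
    return p,R
E
python3 - <<'E'
from plan import *
plan([(hp(-3,0,265),ori(0)),(hp(-3,0,173),ori(0))])
T=load('top0');S=load('scene0')
X=[hp(-4,y,190) for y in(-50,50)]
print(proj(T,X).round(1).tolist(),proj(S,X).round(1).tolist(), pose()[1].as_matrix().round(2).tolist())
E
```

```text
off [-0.812, -0.586, -0.065] tw [-0.0, 0.0, 0.073]
off [-0.923, -0.387, -0.066] tw [-0.0, 0.0, 0.073]
off [-0.986, -0.169, -0.066] tw [-0.0, 0.0, 0.073]
off [-0.999, 0.058, -0.066] tw [-0.0, 0.0, 0.073]
off [-0.96, 0.282, -0.066] tw [-0.0, 0.0, 0.073]
-- at [635. -38. 280.]
off [-0.0, -0.0, 0.613] tw [0.0, 0.0, 0.0]
-- at [635. -38. 188.]
[[370.1, 161.6], [333.8, 164.8]] [[353.3, 261.3], [355.9, 217.9]] [[-0.94, 0.35, -0.0], [0.35, 0.94, -0.0], [0.0, -0.0, -1.0]]
```

Call:
{"api": "carry_out", "payload": {"moves": [{"offset": [-0.812, -0.586, -0.065], "twist": [0, 0, 0.073]}, {"offset": [-0.812, -0.586, -0.065], "twist": [0, 0, 0.073]}, {"offset": [-0.812, -0.586, -0.065], "twist": [0, 0, 0.073]}, {"offset": [-0.812, -0.586, -0.065], "twist": [0, 0, 0.073]}, {"offset": [-0.812, -0.586, -0.065], "twist": [0, 0, 0.073]}], "claw": 1}}

```text
clock: 0.52
ee_pos: [303.1, 457.2, 241.0]
eef_rot: [0.001, 0.291, 0.957, -0.001]
wrist_force: [0.7, -0.3, -0.2]
grip_width: 1.0
grasp_force: 0.0
```

Call:
{"api": "carry_out", "payload": {"moves": [{"offset": [-0.923, -0.387, -0.066], "twist": [0, 0, 0.073]}, {"offset": [-0.923, -0.387, -0.066], "twist": [0, 0, 0.073]}, {"offset": [-0.923, -0.387, -0.066], "twist": [0, 0, 0.073]}, {"offset": [-0.923, -0.387, -0.066], "twist": [0, 0, 0.073]}, {"offset": [-0.923, -0.387, -0.066], "twist": [0, 0, 0.073]}]}}

```text
clock: 0.93
ee_pos: [386.7, 333.3, 251.0]
eef_rot: [0.001, 0.398, 0.917, -0.0]
wrist_force: [-0.2, 0.4, 0.2]
grip_width: 1.002
grasp_force: 0.0
```

Call:
{"api": "carry_out", "payload": {"moves": [{"offset": [-0.986, -0.169, -0.066], "twist": [0, 0, 0.073]}, {"offset": [-0.986, -0.169, -0.066], "twist": [0, 0, 0.073]}, {"offset": [-0.986, -0.169, -0.066], "twist": [0, 0, 0.073]}, {"offset": [-0.986, -0.169, -0.066], "twist": [0, 0, 0.073]}, {"offset": [-0.986, -0.169, -0.066], "twist": [0, 0, 0.073]}]}}

```text
clock: 1.35
ee_pos: [470.2, 208.7, 260.9]
eef_rot: [0.001, 0.5, 0.866, 0.0]
wrist_force: [0.8, 0.2, -0.8]
grip_width: 1.0
grasp_force: 0.0
```

Call:
{"api": "carry_out", "payload": {"moves": [{"offset": [-0.999, 0.058, -0.066], "twist": [0, 0, 0.073]}, {"offset": [-0.999, 0.058, -0.066], "twist": [0, 0, 0.073]}, {"offset": [-0.999, 0.058, -0.066], "twist": [0, 0, 0.073]}, {"offset": [-0.999, 0.058, -0.066], "twist": [0, 0, 0.073]}, {"offset": [-0.999, 0.058, -0.066], "twist": [0, 0, 0.073]}]}}

```text
clock: 1.77
ee_pos: [553.3, 83.6, 270.5]
eef_rot: [0.001, 0.596, 0.803, 0.0]
wrist_force: [-0.3, 0.4, -0.3]
grip_width: 1.003
grasp_force: 0.0
```

Call:
{"api": "carry_out", "payload": {"moves": [{"offset": [-0.96, 0.282, -0.066], "twist": [0, 0, 0.073]}, {"offset": [-0.96, 0.282, -0.066], "twist": [0, 0, 0.073]}, {"offset": [-0.96, 0.282, -0.066], "twist": [0, 0, 0.073]}, {"offset": [-0.96, 0.282, -0.066], "twist": [0, 0, 0.073]}, {"offset": [-0.96, 0.282, -0.066], "twist": [0, 0, 0.073]}]}}

```text
clock: 2.18
ee_pos: [635.9, -41.7, 279.8]
eef_rot: [0.001, 0.684, 0.73, 0.0]
wrist_force: [0.2, 0.1, 0.5]
grip_width: 1.005
grasp_force: 0.0
```

```bash
python3 - <<'E'
from plan import *
print(r.read_state()['clock'],pose()[0].round(1))
plan([(hp(-3,0,175),ori(0))])
E
```

```text
2.1833 [635.9 -41.7 279.8]
off [0.023, -0.005, 0.599] tw [0.0, 0.0, -0.003]
-- at [635. -38. 190.]
```

Descend, then close on the bar.

Call:
{"api": "carry_out", "payload": {"moves": [{"offset": [0.02, -0.005, 0.2], "twist": [0, 0, 0]}, {"offset": [0.02, -0.005, 0.4], "twist": [0, 0, 0]}, {"offset": [0.02, -0.005, 0.5], "twist": [0, 0, 0]}, {"offset": [0.02, -0.005, 0.6], "twist": [0, 0, 0]}, {"offset": [0.02, -0.005, 0.6], "twist": [0, 0, 0]}]}}

```text
clock: 2.6
ee_pos: [628.8, -33.5, 186.0]
eef_rot: [-0.004, 0.682, 0.731, -0.002]
wrist_force: [-0.4, -0.9, -0.8]
grip_width: 1.003
grasp_force: 0.0
```

Call:
{"api": "carry_out", "payload": {"moves": [{"offset": [0, 0, 0], "twist": [0, 0, 0]}, {"offset": [0, 0, 0], "twist": [0, 0, 0]}, {"offset": [0, 0, 0], "twist": [0, 0, 0]}, {"offset": [0, 0, 0], "twist": [0, 0, 0]}, {"offset": [0, 0, 0], "twist": [0, 0, 0]}], "claw": 0}}

```text
clock: 3.02
ee_pos: [633.0, -36.2, 192.0]
eef_rot: [0.001, 0.683, 0.731, 0.001]
wrist_force: [-0.1, -0.2, -0.1]
grip_width: 0.295
grasp_force: 0.0
```

Call:
{"api": "carry_out", "payload": {"moves": [{"offset": [0, 0, 0], "twist": [0, 0, 0]}, {"offset": [0, 0, 0], "twist": [0, 0, 0]}, {"offset": [0, 0, 0], "twist": [0, 0, 0]}, {"offset": [0, 0, 0], "twist": [0, 0, 0]}, {"offset": [0, 0, 0], "twist": [0, 0, 0]}]}}

```text
clock: 3.43
ee_pos: [633.2, -36.3, 191.8]
eef_rot: [0.001, 0.683, 0.731, 0.001]
wrist_force: [0.9, 0.6, 5.3]
grip_width: 0.115
grasp_force: 58.7
```

```bash
python3 - <<'E'
from plan import *
s=r.read_state();print(s['clock'],pose()[0].round(1),s['grip_width'],s['grasp_force'],s['wrist_force'])
p,R=pose()
# tool rigid with the bar: rotate about hinge
w=[];d=p-H; x,y,z=d@U,d@V,d@Z
for th in np.linspace(0,0.95,7)[1:]: w.append((tilted(x,y,z,th),ori(th)))
plan(w)
E
```

```text
3.4333 [633.2 -36.3 191.8] 0.11527627442041274 58.709081411361694 [0.88884333 0.58942229 5.33632768]
off [-0.001, -0.185, 0.019] tw [-0.05, 0.0, -0.002]
-- at [605. -38. 189.]
off [0.0, -0.185, 0.02] tw [-0.05, 0.0, 0.0]
-- at [579. -40. 182.]
off [-0.0, -0.185, 0.02] tw [-0.05, 0.0, -0.0]
-- at [553. -42. 170.]
off [0.0, -0.185, 0.02] tw [-0.05, 0.0, -0.0]
-- at [530. -44. 155.]
off [0.0, -0.185, 0.02] tw [-0.05, -0.0, 0.0]
-- at [509. -46. 136.]
off [0.0, -0.185, 0.02] tw [-0.05, 0.0, 0.0]
-- at [492. -47. 114.]
```

Call:
{"api": "carry_out", "payload": {"moves": [{"offset": [0, -0.037, 0.002], "twist": [-0.01, 0, 0]}, {"offset": [0, -0.074, 0.005], "twist": [-0.02, 0, 0]}, {"offset": [0, -0.111, 0.01], "twist": [-0.03, 0, 0]}, {"offset": [0, -0.148, 0.015], "twist": [-0.04, 0, 0]}, {"offset": [0, -0.185, 0.02], "twist": [-0.05, 0, 0]}]}}

```text
clock: 3.85
ee_pos: [606.3, -38.4, 188.7]
eef_rot: [0.056, 0.68, 0.729, 0.059]
wrist_force: [4.0, -0.2, -0.3]
grip_width: 0.111
grasp_force: 59.5
```

Call:
{"api": "carry_out", "payload": {"moves": [{"offset": [0, -0.037, 0.002], "twist": [-0.01, 0, 0]}, {"offset": [0, -0.074, 0.005], "twist": [-0.02, 0, 0]}, {"offset": [0, -0.111, 0.01], "twist": [-0.03, 0, 0]}, {"offset": [0, -0.148, 0.015], "twist": [-0.04, 0, 0]}, {"offset": [0, -0.185, 0.02], "twist": [-0.05, 0, 0]}]}}

```text
clock: 4.27
ee_pos: [578.9, -40.4, 181.1]
eef_rot: [0.109, 0.674, 0.722, 0.116]
wrist_force: [4.0, -0.7, -2.2]
grip_width: 0.112
grasp_force: 59.1
```

```bash
python3 - <<'E'
from plan import *
s=r.read_state();print(pose()[0].round(1),pose()[1].as_matrix()[:,2].round(3),s['grip_width'],s['grasp_force'],s['wrist_force'].round(1))
E
```

```text
[578.9 -40.4 181.1] [ 0.313  0.02  -0.95 ] 0.11195567276200875 59.08048331737518 [ 4.  -0.7 -2.2]
```

Forces are small and the front follows, so I keep going.

Call:
{"api": "carry_out", "payload": {"moves": [{"offset": [0, -0.037, 0.002], "twist": [-0.01, 0, 0]}, {"offset": [0, -0.074, 0.005], "twist": [-0.02, 0, 0]}, {"offset": [0, -0.111, 0.01], "twist": [-0.03, 0, 0]}, {"offset": [0, -0.148, 0.015], "twist": [-0.04, 0, 0]}, {"offset": [0, -0.185, 0.02], "twist": [-0.05, 0, 0]}]}}

```text
clock: 4.68
ee_pos: [553.1, -42.4, 169.2]
eef_rot: [0.161, 0.663, 0.71, 0.171]
wrist_force: [8.3, -2.5, -6.6]
grip_width: 0.115
grasp_force: 58.3
```

Call:
{"api": "carry_out", "payload": {"moves": [{"offset": [0, -0.037, 0.002], "twist": [-0.01, 0, 0]}, {"offset": [0, -0.074, 0.005], "twist": [-0.02, 0, 0]}, {"offset": [0, -0.111, 0.01], "twist": [-0.03, 0, 0]}, {"offset": [0, -0.148, 0.015], "twist": [-0.04, 0, 0]}, {"offset": [0, -0.185, 0.02], "twist": [-0.05, 0, 0]}]}}

```text
clock: 5.1
ee_pos: [529.4, -44.2, 153.2]
eef_rot: [0.212, 0.649, 0.695, 0.226]
wrist_force: [20.0, -2.7, -18.5]
grip_width: 0.114
grasp_force: 58.1
```

Call:
{"api": "carry_out", "payload": {"moves": [{"offset": [0, -0.037, 0.002], "twist": [-0.01, 0, 0]}, {"offset": [0, -0.074, 0.005], "twist": [-0.02, 0, 0]}, {"offset": [0, -0.111, 0.01], "twist": [-0.03, 0, 0]}, {"offset": [0, -0.148, 0.015], "twist": [-0.04, 0, 0]}, {"offset": [0, -0.185, 0.02], "twist": [-0.05, 0, 0]}]}}

```text
clock: 5.52
ee_pos: [509.2, -45.8, 134.6]
eef_rot: [0.263, 0.631, 0.675, 0.28]
wrist_force: [43.7, -1.6, -38.1]
grip_width: 0.11
grasp_force: 57.6
```

Call:
{"api": "carry_out", "payload": {"moves": [{"offset": [0, -0.037, 0.002], "twist": [-0.01, 0, 0]}, {"offset": [0, -0.074, 0.005], "twist": [-0.02, 0, 0]}, {"offset": [0, -0.111, 0.01], "twist": [-0.03, 0, 0]}, {"offset": [0, -0.148, 0.015], "twist": [-0.04, 0, 0]}, {"offset": [0, -0.175, 0.019], "twist": [-0.048, 0, 0]}]}}

```text
clock: 5.93
ee_pos: [521.2, -54.3, 137.1]
eef_rot: [0.287, 0.611, 0.662, 0.325]
wrist_force: [-16.0, 5.1, 10.0]
grip_width: 0.114
grasp_force: 76.9
```

```bash
python3 - <<'E'
from plan import *
s=r.read_state();p,R=pose();g=p-19*R.as_matrix()[:,2];d=g-H
print(p.round(1),'tilt',np.arcsin(R.as_matrix()[:,2]@U),'bar angle',np.arctan2(-(d@U),d[2]),np.hypot(d@U,d[2]),s['wrist_force'].round(1))
E
```

```text
[521.2 -54.3 137.1] tilt 0.8971373800793385 bar angle 0.780298381863511 188.41086545089578 [-16.    5.1  10. ]
```

```bash
python3 - <<'E'
from plan import *
a=snap('scene','scene1')['image'];b=snap('top','top1')['image']
v=np.hstack([cv2.resize(a[150:320,230:450],None,fx=1.8,fy=1.8),cv2.resize(b[70:240,260:480],None,fx=1.8,fy=1.8)])
cv2.imwrite('pics/v1.png',v)
s=r.read_state();print(s['grip_width'],s['grasp_force'],s['wrist_force'].round(1),pose()[0].round(1),s['joints'].round(2))
E
```

```text
0.1114775406007717 75.33279418945312 [0.1 8.5 3.8] [521.7 -55.2 137.2] [-0.47 -0.15 -1.08 -0.17  0.44  1.21]
```

View pics/v1.png

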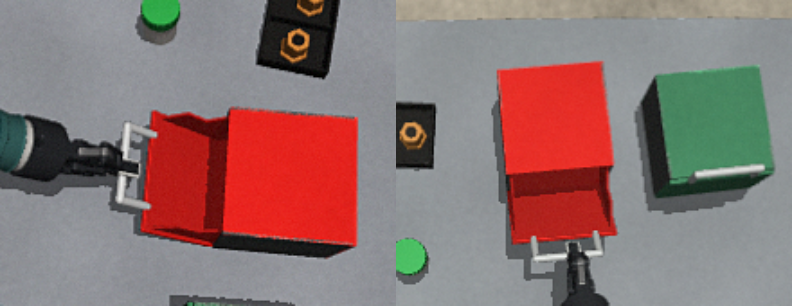

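The front is open about 0.78 rad: the scene view shows the bar still in the fingers, near (300,240). The arm hit its joint 3 range. I'll loosen the grip, turn the tool steeper about the bar and grip again.

```bash
python3 - <<'E'
from plan import *
p,R=pose();M=R.as_matrix();g=p-19*M[:,2];d=g-H
print('y in hinge',d@V, 'x axis in bin',[round(float(M[:,0]@q),3) for q in (U,V,Z)])
for th in(.40,.3):
  Q=ori(th)
  G=hp(-190*np.sin(.80),d@V*0.5,190*np.cos(.80)); plan([(G+19*Q.as_matrix()[:,2],Q)],deg=16)
E
```

```text
y in hinge -8.429325599384068 x axis in bin [-0.012, 1.0, 0.014]
off [0.013, -0.043, -0.015] tw [0.079, -0.003, 0.0]
off [0.013, -0.046, -0.004] tw [0.079, -0.003, 0.0]
-- at [510. -52. 130.]
off [0.009, -0.032, -0.012] tw [0.063, -0.002, 0.0]
off [0.009, -0.034, -0.006] tw [0.063, -0.002, 0.0]
off [0.009, -0.035, 0.001] tw [0.063, -0.002, 0.0]
-- at [508. -52. 129.]
```

Call:
{"api": "carry_out", "payload": {"moves": [{"offset": [0, 0, 0], "twist": [0, 0, 0]}, {"offset": [0, 0, 0], "twist": [0, 0, 0]}, {"offset": [0, 0, 0], "twist": [0, 0, 0]}, {"offset": [0, 0, 0], "twist": [0, 0, 0]}, {"offset": [0, 0, 0], "twist": [0, 0, 0]}], "claw": 0.35}}

```text
clock: 6.45
ee_pos: [521.7, -58.1, 136.8]
eef_rot: [0.291, 0.613, 0.661, 0.321]
wrist_force: [-0.1, -0.8, -0.6]
grip_width: 0.35
grasp_force: 0.0
```

Call:
{"api": "carry_out", "payload": {"moves": [{"offset": [0.003, -0.01, -0.003], "twist": [0.02, 0, 0]}, {"offset": [0.006, -0.02, -0.006], "twist": [0.04, -0.001, 0]}, {"offset": [0.01, -0.032, -0.01], "twist": [0.06, -0.002, 0]}, {"offset": [0.013, -0.043, -0.015], "twist": [0.079, -0.003, 0]}, {"offset": [0.013, -0.043, -0.015], "twist": [0.079, -0.003, 0]}]}}

```text
clock: 6.87
ee_pos: [519.3, -57.3, 136.7]
eef_rot: [0.218, 0.644, 0.694, 0.235]
wrist_force: [0.9, -0.4, 0.7]
grip_width: 0.347
grasp_force: 0.0
```

Call:
{"api": "carry_out", "payload": {"moves": [{"offset": [0.003, -0.01, -0.001], "twist": [0.02, 0, 0]}, {"offset": [0.006, -0.02, -0.002], "twist": [0.04, -0.001, 0]}, {"offset": [0.01, -0.032, -0.003], "twist": [0.06, -0.002, 0]}, {"offset": [0.013, -0.046, -0.004], "twist": [0.079, -0.003, 0]}, {"offset": [0.013, -0.046, -0.004], "twist": [0.079, -0.003, 0]}]}}

```text
clock: 7.28
ee_pos: [512.6, -55.4, 131.0]
eef_rot: [0.139, 0.668, 0.717, 0.144]
wrist_force: [0.6, -0.0, 0.1]
grip_width: 0.349
grasp_force: 0.0
```

Call:
{"api": "carry_out", "payload": {"moves": [{"offset": [0, 0, 0], "twist": [0, 0, 0]}, {"offset": [0, 0, 0], "twist": [0, 0, 0]}, {"offset": [0, 0, 0], "twist": [0, 0, 0]}, {"offset": [0, 0, 0], "twist": [0, 0, 0]}, {"offset": [0, 0, 0], "twist": [0, 0, 0]}], "claw": 0}}

```text
clock: 7.7
ee_pos: [510.2, -54.9, 129.5]
eef_rot: [0.138, 0.668, 0.717, 0.145]
wrist_force: [6.7, 1.0, -4.5]
grip_width: 0.119
grasp_force: 58.3
```

```bash
python3 - <<'E'
from plan import *
s=r.read_state();p,R=pose();M=R.as_matrix();g=p-19*M[:,2];d=g-H
th=np.arctan2(-(d@U),d[2]); rr=np.hypot(d@U,d[2])
print(p,'tilt',np.arcsin(M[:,2]@U),'bar',th,rr,d@V,s['grip_width'],s['grasp_force'],s['wrist_force'].round(1),s['joints'].round(2))
Q=ori(.4)
for a in np.linspace(th,.94,4)[1:]:
  print(a,end=' ')
  G=hp(-rr*np.sin(a),d@V,rr*np.cos(a)); plan([(G+19*Q.as_matrix()[:,2],R)])
E
```

```text
[510.20361156 -54.85219902 129.50296124] tilt 0.4027648762802292 bar 0.8009014276808422 189.6131075255399 -6.763830300641641 0.11932360453960382 58.3251428604126 [ 6.7  1.  -4.5] [-0.32 -0.08 -0.72  0.55  0.14  1.21]
0.8472676184538948 off [0.001, -0.054, 0.024] tw [0.0, 0.0, 0.0]
-- at [504. -55. 123.]
0.8936338092269474 off [0.001, -0.106, 0.05] tw [0.0, 0.0, 0.0]
-- at [499. -56. 116.]
0.94 off [0.001, -0.157, 0.079] tw [0.0, 0.0, 0.0]
-- at [493. -56. 109.]
```

Call:
{"api": "carry_out", "payload": {"moves": [{"offset": [0, -0.027, 0.012], "twist": [0, 0, 0]}, {"offset": [0, -0.054, 0.024], "twist": [0, 0, 0]}, {"offset": [0, -0.08, 0.037], "twist": [0, 0, 0]}, {"offset": [0, -0.106, 0.05], "twist": [0, 0, 0]}, {"offset": [0, -0.14, 0.068], "twist": [0, 0, 0]}]}}

```text
clock: 8.12
ee_pos: [496.8, -55.9, 114.0]
eef_rot: [0.14, 0.667, 0.717, 0.146]
wrist_force: [3.8, 1.1, 1.1]
grip_width: 0.115
grasp_force: 58.4
```

Call:
{"api": "carry_out", "payload": {"moves": [{"offset": [0, -0.01, 0.005], "twist": [0, 0, 0]}, {"offset": [0, -0.01, 0.005], "twist": [0, 0, 0]}, {"offset": [0, -0.01, 0.005], "twist": [0, 0, 0]}, {"offset": [0, -0.01, 0.005], "twist": [0, 0, 0]}, {"offset": [0, -0.01, 0.005], "twist": [0, 0, 0]}]}}

```text
clock: 8.53
ee_pos: [494.8, -56.1, 111.6]
eef_rot: [0.139, 0.668, 0.717, 0.145]
wrist_force: [5.7, 1.9, -2.2]
grip_width: 0.115
grasp_force: 59.0
```

```bash
python3 - <<'E'
from plan import *
s=r.read_state();p,R=pose();M=R.as_matrix();g=p-19*M[:,2];d=g-H
th=np.arctan2(-(d@U),d[2]); rr=np.hypot(d@U,d[2])
print(p,'tilt',np.arcsin(M[:,2]@U),'bar',th,rr,d@V,s['grip_width'],s['grasp_force'],s['wrist_force'].round(1))
C=np.array([565.8,321.5,0]);Q=ori(0,'y')
a=p-80*M[:,2]
plan([(a,R),(a+[0,60,120],ori(.2)),(C+[0,0,160],Q),(C+[0,0,57],Q)])
E
```

```text
[494.76640504 -56.0663383  111.57040974] tilt 0.40469420228684355 bar 0.9260647092185998 189.74736584659436 -6.804474239902747 0.11537696337073329 59.020652174949646 [ 5.7  1.9 -2.2]
off [0.0, 0.0, -0.533] tw [0.0, 0.0, 0.0]
-- at [463. -58. 185.]
off [0.395, 0.342, -0.726] tw [0.065, 0.002, -0.001]
-- at [463.   2. 305.]
off [0.69, 0.211, 0.372] tw [0.017, 0.017, -0.166]
off [0.469, 0.541, 0.383] tw [0.017, 0.017, -0.166]
off [0.113, 0.717, 0.365] tw [0.017, 0.017, -0.166]
-- at [566. 322. 160.]
off [-0.0, -0.0, 0.687] tw [0.0, -0.0, -0.0]
-- at [566. 322.  57.]
```

Call:
{"api": "carry_out", "payload": {"moves": [{"offset": [0, 0, 0], "twist": [0, 0, 0]}, {"offset": [0, 0, 0], "twist": [0, 0, 0]}, {"offset": [0, 0, 0], "twist": [0, 0, 0]}, {"offset": [0, 0, 0], "twist": [0, 0, 0]}, {"offset": [0, 0, 0], "twist": [0, 0, 0]}], "claw": 0.4}}

```text
clock: 8.95
ee_pos: [492.9, -56.1, 110.5]
eef_rot: [0.137, 0.668, 0.717, 0.143]
wrist_force: [-0.2, -0.4, 0.2]
grip_width: 0.396
grasp_force: 0.0
```

Call:
{"api": "carry_out", "payload": {"moves": [{"offset": [0, 0, -0.1], "twist": [0, 0, 0]}, {"offset": [0, 0, -0.25], "twist": [0, 0, 0]}, {"offset": [0, 0, -0.4], "twist": [0, 0, 0]}, {"offset": [0, 0, -0.533], "twist": [0, 0, 0]}, {"offset": [0, 0, -0.533], "twist": [0, 0, 0]}]}}

```text
clock: 9.37
ee_pos: [464.2, -58.8, 188.8]
eef_rot: [0.141, 0.668, 0.717, 0.145]
wrist_force: [0.6, 0.5, 0.8]
grip_width: 0.403
grasp_force: 0.0
```

Call:
{"api": "carry_out", "payload": {"moves": [{"offset": [0.395, 0.342, -0.726], "twist": [0.065, 0.002, 0]}, {"offset": [0.395, 0.342, -0.726], "twist": [0.065, 0.002, 0]}, {"offset": [0.395, 0.342, -0.726], "twist": [0.065, 0.002, 0]}, {"offset": [0.395, 0.342, -0.726], "twist": [0.065, 0.002, 0]}, {"offset": [0.395, 0.342, -0.726], "twist": [0.065, 0.002, 0]}], "claw": 1}}

```text
clock: 9.78
ee_pos: [466.5, 3.1, 309.0]
eef_rot: [0.07, 0.677, 0.729, 0.074]
wrist_force: [0.4, -0.5, 0.0]
grip_width: 1.0
grasp_force: 0.0
```

Call:
{"api": "carry_out", "payload": {"moves": [{"offset": [0.69, 0.211, 0.372], "twist": [0.017, 0.017, -0.166]}, {"offset": [0.69, 0.211, 0.372], "twist": [0.017, 0.017, -0.166]}, {"offset": [0.69, 0.211, 0.372], "twist": [0.017, 0.017, -0.166]}, {"offset": [0.69, 0.211, 0.372], "twist": [0.017, 0.017, -0.166]}, {"offset": [0.69, 0.211, 0.372], "twist": [0.017, 0.017, -0.166]}]}}

```text
clock: 10.2
ee_pos: [496.3, 109.6, 252.0]
eef_rot: [0.043, 0.464, 0.884, 0.049]
wrist_force: [1.1, 0.8, 1.5]
grip_width: 1.001
grasp_force: 0.0
```

Call:
{"api": "carry_out", "payload": {"moves": [{"offset": [0.469, 0.541, 0.383], "twist": [0.017, 0.017, -0.166]}, {"offset": [0.469, 0.541, 0.383], "twist": [0.017, 0.017, -0.166]}, {"offset": [0.469, 0.541, 0.383], "twist": [0.017, 0.017, -0.166]}, {"offset": [0.469, 0.541, 0.383], "twist": [0.017, 0.017, -0.166]}, {"offset": [0.469, 0.541, 0.383], "twist": [0.017, 0.017, -0.166]}]}}

```text
clock: 10.62
ee_pos: [530.9, 215.6, 203.1]
eef_rot: [0.019, 0.22, 0.975, 0.025]
wrist_force: [0.1, -0.2, 0.2]
grip_width: 0.998
grasp_force: 0.0
```

Call:
{"api": "carry_out", "payload": {"moves": [{"offset": [0.113, 0.717, 0.365], "twist": [0.017, 0.017, -0.166]}, {"offset": [0.113, 0.717, 0.365], "twist": [0.017, 0.017, -0.166]}, {"offset": [0.113, 0.717, 0.365], "twist": [0.017, 0.017, -0.166]}, {"offset": [0.113, 0.717, 0.365], "twist": [0.017, 0.017, -0.166]}, {"offset": [0.113, 0.717, 0.365], "twist": [0.017, 0.017, -0.166]}]}}

```text
clock: 11.03
ee_pos: [565.2, 321.8, 154.0]
eef_rot: [-0.007, -0.039, 0.999, -0.001]
wrist_force: [0.5, -0.2, 1.2]
grip_width: 0.998
grasp_force: 0.0
```

```bash
python3 - <<'E'
from plan import *
C=np.array([565.8,321.5,0]);Q=ori(0,'y');print(pose()[0])
plan([(C+[0,0,160],Q),(C+[0,0,57],Q)])
b=snap('top','top2')['image'];a=snap('scene','scene2')['image']
cv2.imwrite('pics/v2.png',np.hstack([cv2.resize(a[60:260,230:450],None,fx=1.8,fy=1.8),cv2.resize(b[70:270,170:390],None,fx=1.8,fy=1.8)]))
E
```

```text
[565.24757347 321.78076213 153.98940697]
off [-0.003, -0.002, -0.04] tw [-0.001, -0.005, 0.0]
-- at [566. 322. 160.]
off [0.0, 0.0, 0.687] tw [-0.0, 0.0, 0.0]
-- at [566. 322.  57.]
```

View pics/v2.png

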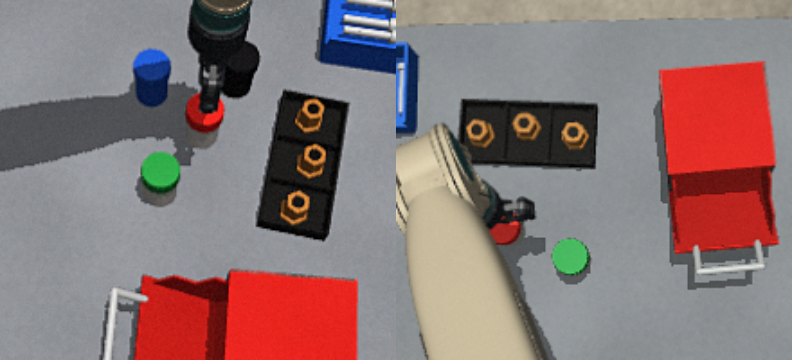

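The bin stands wide open (bar at about (728,265) in the right half of the crop), and the gripper is above the red lid at (205,112).

Call:
{"api": "carry_out", "payload": {"moves": [{"offset": [0, 0, 0.2], "twist": [0, -0.003, 0]}, {"offset": [0, 0, 0.4], "twist": [0, -0.003, 0]}, {"offset": [0, 0, 0.53], "twist": [0, -0.003, 0]}, {"offset": [0, 0, 0.64], "twist": [0, -0.003, 0]}, {"offset": [0, 0, 0.66], "twist": [0, -0.003, 0]}]}}

```text
clock: 11.55
ee_pos: [562.1, 318.5, 55.3]
eef_rot: [-0.003, -0.034, 0.999, -0.001]
wrist_force: [0.3, -0.1, 0.3]
grip_width: 0.997
grasp_force: 0.0
```

Call:
{"api": "carry_out", "payload": {"moves": [{"offset": [0, 0, 0], "twist": [0, 0, 0]}, {"offset": [0, 0, 0], "twist": [0, 0, 0]}, {"offset": [0, 0, 0], "twist": [0, 0, 0]}, {"offset": [0, 0, 0], "twist": [0, 0, 0]}, {"offset": [0, 0, 0], "twist": [0, 0, 0]}], "claw": 0}}

```text
clock: 11.97
ee_pos: [567.0, 321.5, 61.6]
eef_rot: [0.002, -0.035, 0.999, 0.001]
wrist_force: [0.7, 0.1, 2.0]
grip_width: 0.671
grasp_force: 64.5
```

```bash
python3 - <<'E'
from plan import *
s=r.read_state();p,R=pose();print(p,s['grip_width'],s['grasp_force'],s['wrist_force'].round(1))
th=.92; h=p[2]   # TCP height above canister foot
F=lambda x,z:tilted(65+x,0,z+h,th)
Q=ori(.9,'y')
plan([(p+[0,0,140],R),(np.array([510,130,260.]),ori(.4,'y')),(F(-15,110),Q),(F(-15,40),Q),(F(-15,10),Q)])
E
```

```text
[566.99627093 321.46135571  61.6406254 ] 0.6712860996835986 64.49221730232239 [0.7 0.1 2. ]
off [-0.004, 0.001, -0.933] tw [0.0, 0.0, 0.0]
-- at [567. 321. 202.]
off [0.234, -0.623, -0.196] tw [0.0, -0.063, -0.001]
off [0.192, -0.622, -0.239] tw [0.0, -0.063, -0.001]
-- at [510. 130. 260.]
off [0.105, -0.591, 0.322] tw [0.0, -0.08, 0.0]
off [0.181, -0.591, 0.286] tw [-0.0, -0.08, -0.0]
-- at [532. -46. 159.]
off [-0.009, 0.0, 0.467] tw [0.0, -0.0, 0.0]
-- at [588. -42. 116.]
off [-0.004, 0.0, 0.2] tw [0.0, 0.0, -0.0]
-- at [611. -40.  98.]
```

Call:
{"api": "carry_out", "payload": {"moves": [{"offset": [0, 0, -0.2], "twist": [0, 0, 0]}, {"offset": [0, 0, -0.45], "twist": [0, 0, 0]}, {"offset": [0, 0, -0.7], "twist": [0, 0, 0]}, {"offset": [0, 0, -0.933], "twist": [0, 0, 0]}, {"offset": [0, 0, -0.933], "twist": [0, 0, 0]}]}}

```text
clock: 12.38
ee_pos: [570.2, 322.9, 209.5]
eef_rot: [0.008, -0.035, 0.999, 0.003]
wrist_force: [1.0, 0.9, -0.9]
grip_width: 0.674
grasp_force: 65.8
```

```bash
python3 - <<'E'
from plan import *
s=r.read_state();p,R=pose();print(p,s['grip_width'],s['grasp_force'],s['wrist_force'].round(1))
th=.92; h=61.6
def F(x,z,t): 
    Q=ori(t,'y'); return tilted(65+x,0,z,th)-h*Q.as_matrix()[:,2],Q
plan([(np.array([510,130,260.]),ori(.4,'y')),F(-15,110,.6),F(-12,60,.7),F(-12,13,.75)])
E
```

```text
[570.23631145 322.93362885 209.46560379] 0.6737745427609412 65.76103806495667 [ 1.   0.9 -0.9]
off [0.243, -0.626, -0.176] tw [0.001, -0.061, -0.001]
off [0.207, -0.626, -0.218] tw [0.001, -0.061, -0.001]
-- at [510. 130. 260.]
off [0.044, -0.591, 0.299] tw [0.0, -0.032, 0.0]
off [0.073, -0.591, 0.293] tw [0.0, -0.032, 0.0]
-- at [546. -45. 172.]
off [-0.083, 0.0, 0.312] tw [-0.0, -0.032, 0.0]
-- at [583. -42. 141.]
off [-0.048, -0.0, 0.306] tw [0.0, -0.016, 0.0]
-- at [618. -40. 110.]
```

Call:
{"api": "carry_out", "payload": {"moves": [{"offset": [0.243, -0.626, -0.176], "twist": [0, -0.061, 0]}, {"offset": [0.243, -0.626, -0.176], "twist": [0, -0.061, 0]}, {"offset": [0.243, -0.626, -0.176], "twist": [0, -0.061, 0]}, {"offset": [0.243, -0.626, -0.176], "twist": [0, -0.061, 0]}, {"offset": [0.243, -0.626, -0.176], "twist": [0, -0.061, 0]}]}}

```text
clock: 12.8
ee_pos: [534.3, 223.4, 225.5]
eef_rot: [0.096, -0.034, 0.995, 0.003]
wrist_force: [0.1, 0.6, -1.9]
grip_width: 0.671
grasp_force: 66.0
```

Call:
{"api": "carry_out", "payload": {"moves": [{"offset": [0.207, -0.626, -0.218], "twist": [0, -0.061, 0]}, {"offset": [0.207, -0.626, -0.218], "twist": [0, -0.061, 0]}, {"offset": [0.207, -0.626, -0.218], "twist": [0, -0.061, 0]}, {"offset": [0.207, -0.626, -0.218], "twist": [0, -0.061, 0]}, {"offset": [0.207, -0.626, -0.218], "twist": [0, -0.061, 0]}]}}

```text
clock: 13.22
ee_pos: [505.7, 128.0, 252.5]
eef_rot: [0.191, -0.034, 0.981, 0.007]
wrist_force: [0.2, 1.7, -2.9]
grip_width: 0.672
grasp_force: 66.5
```

Call:
{"api": "carry_out", "payload": {"moves": [{"offset": [0.044, -0.591, 0.299], "twist": [0, -0.032, 0]}, {"offset": [0.044, -0.591, 0.299], "twist": [0, -0.032, 0]}, {"offset": [0.044, -0.591, 0.299], "twist": [0, -0.032, 0]}, {"offset": [0.044, -0.591, 0.299], "twist": [0, -0.032, 0]}, {"offset": [0.044, -0.591, 0.299], "twist": [0, -0.032, 0]}]}}

```text
clock: 13.63
ee_pos: [523.4, 40.9, 207.9]
eef_rot: [0.24, -0.034, 0.97, 0.009]
wrist_force: [0.5, 0.1, -3.2]
grip_width: 0.672
grasp_force: 66.8
```

Call:
{"api": "carry_out", "payload": {"moves": [{"offset": [0.073, -0.591, 0.293], "twist": [0, -0.032, 0]}, {"offset": [0.073, -0.591, 0.293], "twist": [0, -0.032, 0]}, {"offset": [0.073, -0.591, 0.293], "twist": [0, -0.032, 0]}, {"offset": [0.073, -0.591, 0.293], "twist": [0, -0.032, 0]}, {"offset": [0.073, -0.591, 0.293], "twist": [0, -0.032, 0]}]}}

```text
clock: 14.05
ee_pos: [541.3, -46.5, 165.2]
eef_rot: [0.289, -0.034, 0.957, 0.011]
wrist_force: [-0.1, 0.3, -2.8]
grip_width: 0.675
grasp_force: 67.1
```

```bash
python3 - <<'E'
from plan import *
a=snap('scene','scene3')['image'];b=snap('top','top3')['image']
cv2.imwrite('pics/v3.png',np.hstack([cv2.resize(a[150:330,240:450],None,fx=1.8,fy=1.8),cv2.resize(b[80:260,260:470],None,fx=1.8,fy=1.8)]))
s=r.read_state();p,R=pose();print(p,s['grip_width'],s['grasp_force'],s['joints'].round(2))
th=.92; h=61.6
def F(x,z,t): 
    Q=ori(t,'y'); return tilted(65+x,0,z,th)-h*Q.as_matrix()[:,2],Q
plan([F(-12,60,.7),F(-12,13,.75)])
E
```

```text
[541.54819703 -45.82656011 166.09661745] 0.6737249734216951 67.1281385421753 [-0.32 -0.14 -0.77  0.39  0.21 -0.33]
off [-0.136, 0.003, 0.295] tw [-0.001, -0.036, -0.001]
-- at [583. -42. 141.]
off [-0.048, -0.0, 0.306] tw [0.0, -0.016, 0.0]
-- at [618. -40. 110.]
```

View pics/v3.png

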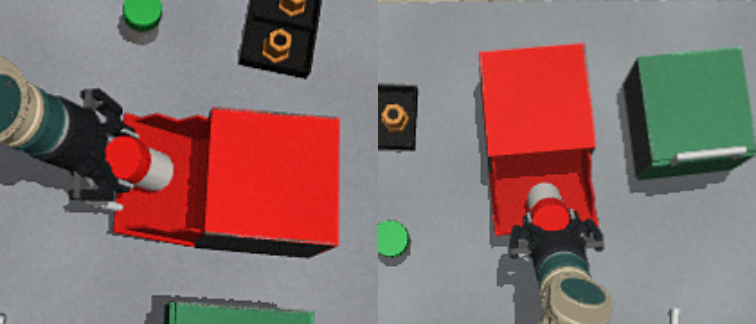

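The canister points into the mouth, centred between the cheeks: lid at (128,158) and body end at (155,172) in the left half. Next I lower it in.

Call:
{"api": "carry_out", "payload": {"moves": [{"offset": [-0.03, 0, 0.06], "twist": [0, -0.007, 0]}, {"offset": [-0.055, 0, 0.12], "twist": [0, -0.014, 0]}, {"offset": [-0.08, 0, 0.18], "twist": [0, -0.021, 0]}, {"offset": [-0.11, 0.001, 0.24], "twist": [0, -0.028, 0]}, {"offset": [-0.136, 0.003, 0.295], "twist": [0, -0.036, 0]}]}}

```text
clock: 14.57
ee_pos: [583.2, -41.9, 140.6]
eef_rot: [0.344, -0.035, 0.938, 0.013]
wrist_force: [0.0, 0.3, -3.2]
grip_width: 0.67
grasp_force: 67.1
```

Call:
{"api": "carry_out", "payload": {"moves": [{"offset": [-0.01, 0, 0.05], "twist": [0, -0.003, 0]}, {"offset": [-0.015, 0, 0.1], "twist": [0, -0.006, 0]}, {"offset": [-0.02, 0, 0.15], "twist": [0, -0.009, 0]}, {"offset": [-0.03, 0, 0.19], "twist": [0, -0.012, 0]}, {"offset": [-0.035, 0, 0.22], "twist": [0, -0.014, 0]}]}}

```text
clock: 14.98
ee_pos: [607.9, -40.1, 118.0]
eef_rot: [0.364, -0.034, 0.931, 0.014]
wrist_force: [-0.1, 0.2, -2.6]
grip_width: 0.675
grasp_force: 67.1
```

```bash
python3 - <<'E'
from plan import *
r.read_state(); s=r.read_state();p,R=pose();M=R.as_matrix();d=p+61.6*M[:,2]-H
x,z=d@U,d[2];th=.92;c,sn=np.cos(th),np.sin(th)
print(p,'base in bin',x*c+z*sn-65,d@V,-x*sn+z*c,'tilt',np.arcsin(M[:,2]@U),s['grasp_force'],s['wrist_force'].round(1))
Q=ori(.75,'y');plan([(tilted(53,0,10,th)-61.6*Q.as_matrix()[:,2],Q)])
E
```

```text
[607.87348399 -40.08526625 118.00791716] base in bin -12.041962938155436 0.32070281776134335 25.755909890486215 tilt 0.7452481212258554 67.12019562721252 [-0.1  0.2 -2.6]
off [-0.017, -0.003, 0.103] tw [-0.0, -0.002, -0.001]
-- at [620. -40. 108.]
```

Call:
{"api": "carry_out", "payload": {"moves": [{"offset": [-0.004, 0, 0.025], "twist": [0, 0, 0]}, {"offset": [-0.008, 0, 0.05], "twist": [0, 0, 0]}, {"offset": [-0.012, 0, 0.075], "twist": [0, 0, 0]}, {"offset": [-0.016, 0, 0.1], "twist": [0, 0, 0]}, {"offset": [-0.016, 0, 0.1], "twist": [0, 0, 0]}]}}

```text
clock: 15.4
ee_pos: [618.9, -40.8, 107.4]
eef_rot: [0.363, -0.033, 0.931, 0.013]
wrist_force: [-0.1, 0.1, -3.0]
grip_width: 0.67
grasp_force: 67.1
```

Call:
{"api": "carry_out", "payload": {"moves": [{"offset": [0, 0, 0], "twist": [0, 0, 0]}, {"offset": [0, 0, 0], "twist": [0, 0, 0]}, {"offset": [0, 0, 0], "twist": [0, 0, 0]}, {"offset": [0, 0, 0], "twist": [0, 0, 0]}, {"offset": [0, 0, 0], "twist": [0, 0, 0]}], "claw": 0.95}}

```text
clock: 15.82
ee_pos: [618.7, -41.1, 108.1]
eef_rot: [0.363, -0.033, 0.931, 0.013]
wrist_force: [0.4, 0.6, -0.1]
grip_width: 0.945
grasp_force: 0.0
```

Call:
{"api": "carry_out", "payload": {"moves": [{"offset": [0, 0, 0], "twist": [0, 0, 0]}, {"offset": [0, 0, -0.1], "twist": [0, 0, 0]}, {"offset": [0, 0, -0.25], "twist": [0, 0, 0]}, {"offset": [0, 0, -0.45], "twist": [0, 0, 0]}, {"offset": [0, 0, -0.65], "twist": [0, 0, 0]}]}}

```text
clock: 16.23
ee_pos: [551.3, -45.3, 179.0]
eef_rot: [0.362, -0.033, 0.932, 0.013]
wrist_force: [0.9, -0.3, 0.1]
grip_width: 0.953
grasp_force: 0.0
```

```bash
python3 - <<'E'
from plan import *
p,R=pose();print(p)
plan([(np.array([480,-50,300.]),ori(.3,'y'))])
E
```

```text
[551.26333838 -45.30596014 179.02125758]
off [-0.193, 0.004, -0.916] tw [-0.0, 0.14, -0.002]
-- at [480. -50. 300.]
```

Call:
{"api": "carry_out", "payload": {"moves": [{"offset": [-0.193, 0.004, -0.916], "twist": [0, 0.14, 0]}, {"offset": [-0.193, 0.004, -0.916], "twist": [0, 0.14, 0]}, {"offset": [-0.193, 0.004, -0.916], "twist": [0, 0.14, 0]}, {"offset": [-0.193, 0.004, -0.916], "twist": [0, 0.14, 0]}, {"offset": [-0.193, 0.004, -0.916], "twist": [0, 0.14, 0]}], "claw": 0.4}}

```text
clock: 16.65
ee_pos: [480.4, -50.3, 303.4]
eef_rot: [0.151, -0.035, 0.988, 0.005]
wrist_force: [1.9, -1.0, 0.8]
grip_width: 0.402
grasp_force: 0.0
```

```bash
python3 - <<'E'
from plan import *
a=snap('scene','scene4')['image'];b=snap('top','top4')['image']
cv2.imwrite('pics/v4.png',np.hstack([cv2.resize(a[150:330,240:450],None,fx=1.8,fy=1.8),cv2.resize(b[80:260,260:470],None,fx=1.8,fy=1.8)]))
p,R=pose();print(p)
Q=ori(.4); z=Q.as_matrix()[:,2]; g=np.array([494.0,-54,111.]) 
plan([(g-100*z,Q),(g,Q)])
E
```

```text
[485.05392969 -51.24282742 307.57981818]
off [0.135, -0.007, 0.2] tw [-0.008, -0.007, 0.166]
off [0.117, -0.079, 0.196] tw [-0.008, -0.007, 0.166]
off [0.064, -0.132, 0.192] tw [-0.008, -0.007, 0.166]
-- at [455. -57. 203.]
off [-0.0, -0.0, 0.667] tw [0.0, 0.0, 0.0]
-- at [494. -54. 111.]
```

View pics/v4.png

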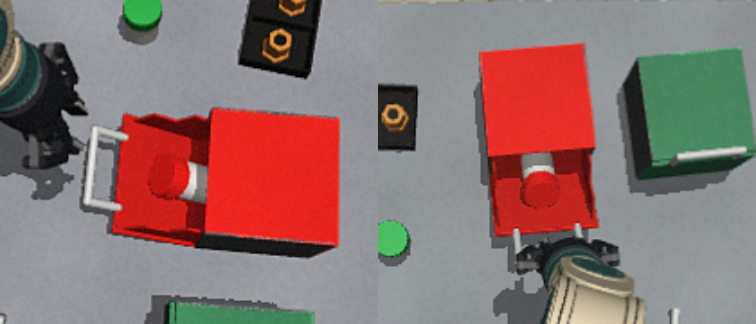

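The canister lies inside the open bin: lid at (170,177) in the scene half, body running into the case. The bar is free at (90,168). Next I turn the gripper and grip the bar again.

Call:
{"api": "carry_out", "payload": {"moves": [{"offset": [0.135, -0.007, 0.2], "twist": [-0.008, -0.007, 0.166]}, {"offset": [0.135, -0.007, 0.2], "twist": [-0.008, -0.007, 0.166]}, {"offset": [0.135, -0.007, 0.2], "twist": [-0.008, -0.007, 0.166]}, {"offset": [0.135, -0.007, 0.2], "twist": [-0.008, -0.007, 0.166]}, {"offset": [0.135, -0.007, 0.2], "twist": [-0.008, -0.007, 0.166]}]}}

```text
clock: 17.17
ee_pos: [469.7, -51.6, 263.6]
eef_rot: [0.154, 0.221, 0.961, 0.057]
wrist_force: [0.5, -0.3, -0.1]
grip_width: 0.397
grasp_force: 0.0
```

Call:
{"api": "carry_out", "payload": {"moves": [{"offset": [0.117, -0.079, 0.196], "twist": [-0.008, -0.007, 0.166]}, {"offset": [0.117, -0.079, 0.196], "twist": [-0.008, -0.007, 0.166]}, {"offset": [0.117, -0.079, 0.196], "twist": [-0.008, -0.007, 0.166]}, {"offset": [0.117, -0.079, 0.196], "twist": [-0.008, -0.007, 0.166]}, {"offset": [0.117, -0.079, 0.196], "twist": [-0.008, -0.007, 0.166]}]}}

```text
clock: 17.58
ee_pos: [459.7, -53.4, 229.6]
eef_rot: [0.148, 0.459, 0.87, 0.105]
wrist_force: [0.2, 0.8, -0.5]
grip_width: 0.399
grasp_force: 0.0
```

Call:
{"api": "carry_out", "payload": {"moves": [{"offset": [0.064, -0.132, 0.192], "twist": [-0.008, -0.007, 0.166]}, {"offset": [0.064, -0.132, 0.192], "twist": [-0.008, -0.007, 0.166]}, {"offset": [0.064, -0.132, 0.192], "twist": [-0.008, -0.007, 0.166]}, {"offset": [0.064, -0.132, 0.192], "twist": [-0.008, -0.007, 0.166]}, {"offset": [0.064, -0.132, 0.192], "twist": [-0.008, -0.007, 0.166]}]}}

```text
clock: 18.0
ee_pos: [449.8, -55.1, 195.4]
eef_rot: [0.131, 0.666, 0.72, 0.145]
wrist_force: [0.1, 0.7, -0.1]
grip_width: 0.402
grasp_force: 0.0
```

```bash
python3 - <<'E'
from plan import *
p,R=pose();print(p)
Q=ori(.4); z=Q.as_matrix()[:,2]; g=np.array([494.0,-54,111.]) 
plan([(g-60*z,Q),(g,Q)])
E
```

```text
[449.81200539 -55.14345527 195.36429363]
off [-0.016, 0.054, 0.232] tw [-0.002, -0.002, 0.0]
-- at [471. -56. 166.]
off [0.0, -0.0, 0.4] tw [-0.0, 0.0, 0.0]
-- at [494. -54. 111.]
```

Call:
{"api": "carry_out", "payload": {"moves": [{"offset": [-0.01, 0.02, 0.08], "twist": [0, 0, 0]}, {"offset": [-0.01, 0.04, 0.16], "twist": [0, 0, 0]}, {"offset": [-0.01, 0.04, 0.21], "twist": [0, 0, 0]}, {"offset": [-0.01, 0.04, 0.21], "twist": [0, 0, 0]}, {"offset": [-0.01, 0.04, 0.21], "twist": [0, 0, 0]}]}}

```text
clock: 18.42
ee_pos: [467.5, -55.1, 168.5]
eef_rot: [0.131, 0.666, 0.72, 0.144]
wrist_force: [-0.3, -1.0, -0.5]
grip_width: 0.401
grasp_force: 0.0
```

```bash
python3 - <<'E'
from plan import *
p,R=pose();print(p)
Q=ori(.4); g=np.array([494.0,-54,111.]) 
plan([(g,Q)])
E
```

```text
[467.45591482 -55.09661635 168.53759876]
off [-0.008, 0.017, 0.422] tw [-0.003, -0.002, 0.001]
-- at [494. -54. 111.]
```

Call:
{"api": "carry_out", "payload": {"moves": [{"offset": [-0.008, 0.017, 0.1], "twist": [-0.003, -0.002, 0]}, {"offset": [-0.008, 0.017, 0.2], "twist": [-0.003, -0.002, 0]}, {"offset": [-0.008, 0.017, 0.3], "twist": [-0.003, -0.002, 0]}, {"offset": [-0.008, 0.017, 0.42], "twist": [-0.003, -0.002, 0]}, {"offset": [-0.008, 0.017, 0.42], "twist": [-0.003, -0.002, 0]}]}}

```text
clock: 18.83
ee_pos: [493.1, -53.7, 109.6]
eef_rot: [0.135, 0.666, 0.719, 0.145]
wrist_force: [-1.0, -0.0, 0.5]
grip_width: 0.397
grasp_force: 0.0
```

Call:
{"api": "carry_out", "payload": {"moves": [{"offset": [0, 0, 0], "twist": [0, 0, 0]}, {"offset": [0, 0, 0], "twist": [0, 0, 0]}, {"offset": [0, 0, 0], "twist": [0, 0, 0]}, {"offset": [0, 0, 0], "twist": [0, 0, 0]}, {"offset": [0, 0, 0], "twist": [0, 0, 0]}], "claw": 0}}

```text
clock: 19.25
ee_pos: [492.6, -54.4, 111.7]
eef_rot: [0.136, 0.667, 0.718, 0.145]
wrist_force: [-5.7, -1.3, 1.1]
grip_width: 0.114
grasp_force: 58.7
```

```bash
python3 - <<'E'
from plan import *
s=r.read_state();p,R=pose();M=R.as_matrix();g=p-19*M[:,2];d=g-H
th=np.arctan2(-(d@U),d[2]); rr=np.hypot(d@U,d[2]); print(p,th,rr,d@V,s['grip_width'],s['grasp_force'],s['wrist_force'].round(1))
w=[]
for f in np.arange(1,7)/6:
    a=th+(0.015-th)*f; Q=ori(.4*(1-f)); q=190-.0
    w.append((hp(-rr*np.sin(a),d@V,rr*np.cos(a))+19*Q.as_matrix()[:,2],Q))
plan(w)
E
```

```text
[492.57960463 -54.3646422  111.69003852] 0.9315840343505556 191.41556979875983 -5.032068160393627 0.11395167061379313 58.72837722301483 [-5.7 -1.3  1.1]
off [0.0, 0.166, -0.086] tw [0.021, 0.001, -0.0]
-- at [511. -53. 133.]
off [0.0, 0.173, -0.071] tw [0.021, -0.0, -0.0]
-- at [532. -51. 152.]
off [-0.0, 0.179, -0.055] tw [0.021, 0.0, 0.0]
-- at [555. -50. 167.]
off [0.0, 0.183, -0.038] tw [0.021, 0.0, -0.0]
-- at [581. -48. 178.]
off [-0.0, 0.185, -0.022] tw [0.021, 0.0, 0.0]
-- at [608. -46. 185.]
off [0.0, 0.186, -0.005] tw [0.021, 0.0, 0.0]
-- at [636. -43. 187.]
```

Call:
{"api": "carry_out", "payload": {"moves": [{"offset": [0, 0.033, -0.018], "twist": [0.004, 0, 0]}, {"offset": [0, 0.066, -0.036], "twist": [0.008, 0, 0]}, {"offset": [0, 0.1, -0.053], "twist": [0.012, 0, 0]}, {"offset": [0, 0.133, -0.07], "twist": [0.017, 0, 0]}, {"offset": [0, 0.166, -0.086], "twist": [0.021, 0, 0]}]}}

```text
clock: 19.67
ee_pos: [508.7, -53.1, 132.1]
eef_rot: [0.112, 0.671, 0.723, 0.119]
wrist_force: [-3.9, -2.3, -4.7]
grip_width: 0.118
grasp_force: 59.2
```

Call:
{"api": "carry_out", "payload": {"moves": [{"offset": [0, 0.034, -0.015], "twist": [0.004, 0, 0]}, {"offset": [0, 0.069, -0.03], "twist": [0.008, 0, 0]}, {"offset": [0, 0.104, -0.044], "twist": [0.012, 0, 0]}, {"offset": [0, 0.139, -0.058], "twist": [0.017, 0, 0]}, {"offset": [0, 0.173, -0.071], "twist": [0.021, 0, 0]}]}}

```text
clock: 20.08
ee_pos: [529.2, -51.6, 151.5]
eef_rot: [0.09, 0.674, 0.727, 0.095]
wrist_force: [-9.0, -2.4, 1.8]
grip_width: 0.115
grasp_force: 59.4
```

Call:
{"api": "carry_out", "payload": {"moves": [{"offset": [0, 0.036, -0.012], "twist": [0.004, 0, 0]}, {"offset": [0, 0.072, -0.023], "twist": [0.008, 0, 0]}, {"offset": [0, 0.107, -0.034], "twist": [0.012, 0, 0]}, {"offset": [0, 0.143, -0.045], "twist": [0.017, 0, 0]}, {"offset": [0, 0.179, -0.055], "twist": [0.021, 0, 0]}]}}

```text
clock: 20.5
ee_pos: [553.6, -49.8, 168.3]
eef_rot: [0.068, 0.677, 0.729, 0.072]
wrist_force: [-12.1, -0.5, 12.4]
grip_width: 0.114
grasp_force: 59.2
```

```bash
python3 - <<'E'
from plan import *
s=r.read_state();p,R=pose();M=R.as_matrix();g=p-19*M[:,2];d=g-H
th=np.arctan2(-(d@U),d[2]); rr=np.hypot(d@U,d[2]); print(p,th,rr,d@V,s['grasp_force'],s['wrist_force'].round(1))
w=[]
for f in np.arange(1,4)/3:
    a=th+(0.015-th)*f; Q=ori(.2*(1-f)); q=rr+(190-rr)*f
    w.append((hp(-q*np.sin(a),d@V,q*np.cos(a))+19*Q.as_matrix()[:,2],Q))
plan(w)
E
```

```text
[553.55837913 -49.75881196 168.29685774] 0.4768697496775371 193.51271535789243 -5.066045949443153 59.17112410068512 [-12.1  -0.5  12.4]
off [0.0, 0.187, -0.032] tw [0.021, 0.001, -0.0]
-- at [580. -48. 179.]
off [0.0, 0.188, -0.015] tw [0.021, 0.0, 0.0]
-- at [608. -46. 184.]
off [-0.0, 0.187, 0.003] tw [0.021, -0.0, 0.0]
-- at [636. -43. 186.]
```

Call:
{"api": "carry_out", "payload": {"moves": [{"offset": [0, 0.036, -0.014], "twist": [0.004, 0, 0]}, {"offset": [0, 0.073, -0.025], "twist": [0.008, 0, 0]}, {"offset": [0, 0.11, -0.034], "twist": [0.012, 0, 0]}, {"offset": [0, 0.147, -0.042], "twist": [0.017, 0, 0]}, {"offset": [0, 0.185, -0.05], "twist": [0.021, 0, 0]}]}}

```text
clock: 20.92
ee_pos: [580.9, -47.6, 181.2]
eef_rot: [0.047, 0.678, 0.732, 0.049]
wrist_force: [-4.6, -0.5, -0.3]
grip_width: 0.116
grasp_force: 58.4
```

Call:
{"api": "carry_out", "payload": {"moves": [{"offset": [0, 0.037, -0.007], "twist": [0.004, 0, 0]}, {"offset": [0, 0.074, -0.013], "twist": [0.008, 0, 0]}, {"offset": [0, 0.111, -0.018], "twist": [0.012, 0, 0]}, {"offset": [0, 0.148, -0.022], "twist": [0.017, 0, 0]}, {"offset": [0, 0.186, -0.025], "twist": [0.021, 0, 0]}]}}

```text
clock: 21.33
ee_pos: [608.9, -45.6, 189.0]
eef_rot: [0.025, 0.68, 0.733, 0.026]
wrist_force: [-5.6, -1.0, 2.6]
grip_width: 0.113
grasp_force: 58.8
```

```bash
python3 - <<'E'
from plan import *
s=r.read_state();p,R=pose();M=R.as_matrix();g=p-19*M[:,2];d=g-H
th=np.arctan2(-(d@U),d[2]); rr=np.hypot(d@U,d[2]); print(p,th,rr,d@V,s['grasp_force'],s['wrist_force'].round(1))
Q=ori(0)
for a in(.03,.01): plan([(hp(-rr*np.sin(a),d@V,rr*np.cos(a))+19*Q.as_matrix()[:,2],Q)])
E
```

```text
[608.88776099 -45.55418692 188.95173335] 0.1590452332042917 195.36908351737958 -5.089848905132325 58.75313222408295 [-5.6 -1.   2.6]
off [0.0, 0.159, -0.004] tw [0.023, 0.001, -0.0]
-- at [633. -44. 191.]
off [0.0, 0.185, -0.003] tw [0.023, 0.001, -0.0]
-- at [636. -43. 191.]
```

Nearly shut; the last part goes slowly, with a small overtravel into the stop.

Call:
{"api": "carry_out", "payload": {"moves": [{"offset": [0, 0.035, -0.003], "twist": [0.005, 0, 0]}, {"offset": [0, 0.07, -0.005], "twist": [0.01, 0, 0]}, {"offset": [0, 0.105, -0.006], "twist": [0.015, 0, 0]}, {"offset": [0, 0.135, -0.006], "twist": [0.02, 0, 0]}, {"offset": [0, 0.16, -0.006], "twist": [0.023, 0, 0]}]}}

```text
clock: 21.75
ee_pos: [634.3, -43.6, 192.0]
eef_rot: [0.001, 0.68, 0.733, 0.0]
wrist_force: [-3.2, 0.5, 5.6]
grip_width: 0.116
grasp_force: 58.9
```

Call:
{"api": "carry_out", "payload": {"moves": [{"offset": [0, 0.01, 0], "twist": [0, 0, 0]}, {"offset": [0, 0.018, 0], "twist": [0, 0, 0]}, {"offset": [0, 0.026, 0], "twist": [0, 0, 0]}, {"offset": [0, 0.026, 0], "twist": [0, 0, 0]}, {"offset": [0, 0.026, 0], "twist": [0, 0, 0]}]}}

```text
clock: 22.17
ee_pos: [636.3, -43.5, 192.1]
eef_rot: [0.0, 0.68, 0.733, -0.001]
wrist_force: [-6.8, -0.9, 8.0]
grip_width: 0.115
grasp_force: 59.2
```

```bash
python3 - <<'E'
from plan import *
s=r.read_state();p,R=pose();M=R.as_matrix();g=p-19*M[:,2];d=g-H
print(p,np.arctan2(-(d@U),d[2]),s['grasp_force'],s['wrist_force'].round(1),s['joint_velocities'].round(2))
E
```

```text
[636.31032948 -43.47060035 192.07599071] 0.01055408819970272 59.21156108379364 [-6.8 -0.9  8. ] [-0.  0. -0. -0.  0. -0.]
```

Call:
{"api": "carry_out", "payload": {"moves": [{"offset": [0, 0.01, 0], "twist": [0, 0, 0]}, {"offset": [0, 0.02, 0], "twist": [0, 0, 0]}, {"offset": [0, 0.025, 0], "twist": [0, 0, 0]}, {"offset": [0, 0.025, 0], "twist": [0, 0, 0]}, {"offset": [0, 0.025, 0], "twist": [0, 0, 0]}]}}

```text
clock: 22.58
ee_pos: [636.4, -43.5, 192.0]
eef_rot: [-0.002, 0.68, 0.733, -0.004]
wrist_force: [-15.3, -0.9, 13.9]
grip_width: 0.116
grasp_force: 59.9
```

Call:
{"api": "carry_out", "payload": {"moves": [{"offset": [0, 0, 0], "twist": [0, 0, 0]}, {"offset": [0, 0, 0], "twist": [0, 0, 0]}, {"offset": [0, 0, 0], "twist": [0, 0, 0]}, {"offset": [0, 0, 0], "twist": [0, 0, 0]}, {"offset": [0, 0, 0], "twist": [0, 0, 0]}]}}

```text
clock: 23.0
ee_pos: [636.3, -43.5, 192.0]
eef_rot: [-0.002, 0.68, 0.733, -0.004]
wrist_force: [-14.9, -1.0, 14.3]
grip_width: 0.111
grasp_force: 59.9
```

The bar no longer moves while the force rises, so the front is at its stop. I release it and lift away.

Call:
{"api": "carry_out", "payload": {"moves": [{"offset": [0, -0.02, 0], "twist": [0, 0, 0]}, {"offset": [0, -0.02, 0], "twist": [0, 0, 0]}, {"offset": [0, -0.02, 0], "twist": [0, 0, 0]}, {"offset": [0, -0.02, 0], "twist": [0, 0, 0]}, {"offset": [0, -0.02, 0], "twist": [0, 0, 0]}], "claw": 0.6}}

```text
clock: 23.42
ee_pos: [638.5, -43.3, 190.3]
eef_rot: [0.001, 0.68, 0.733, 0.0]
wrist_force: [-0.3, 0.7, -0.3]
grip_width: 0.597
grasp_force: 0.0
```

Call:
{"api": "carry_out", "payload": {"moves": [{"offset": [0, 0, -0.15], "twist": [0, 0, 0]}, {"offset": [0, 0, -0.35], "twist": [0, 0, 0]}, {"offset": [0, 0, -0.6], "twist": [0, 0, 0]}, {"offset": [0, 0, -0.85], "twist": [0, 0, 0]}, {"offset": [0, 0, -1.0], "twist": [0, 0, 0]}]}}

```text
clock: 23.83
ee_pos: [639.2, -43.2, 344.9]
eef_rot: [0.003, 0.68, 0.733, 0.001]
wrist_force: [0.5, -1.0, 0.0]
grip_width: 0.602
grasp_force: 0.0
```

Call:
{"api": "carry_out", "payload": {"moves": [{"offset": [0.9, -0.6, 0], "twist": [0, 0, 0]}, {"offset": [0.9, -0.6, 0], "twist": [0, 0, 0]}, {"offset": [0.9, -0.6, 0], "twist": [0, 0, 0]}, {"offset": [0.9, -0.6, 0], "twist": [0, 0, 0]}, {"offset": [0.9, -0.6, 0], "twist": [0, 0, 0]}]}}

```text
clock: 24.25
ee_pos: [533.9, 89.0, 340.8]
eef_rot: [-0.001, 0.678, 0.735, 0.0]
wrist_force: [-0.2, -0.3, 0.8]
grip_width: 0.601
grasp_force: 0.0
```

```bash
python3 - <<'E'
from plan import *
a=snap('scene','scene5')['image'];b=snap('top','top5')['image']
cv2.imwrite('pics/v5.png',np.hstack([cv2.resize(a[60:400,200:480],None,fx=1.4,fy=1.4),cv2.resize(b[60:400,160:440],None,fx=1.4,fy=1.4)]))
S=load('scene5'); print(proj(S,[hp(-4,y,190) for y in(-50,50)]).round(1).tolist())
for f in('scene0','scene5'):
    d=load(f);h=cv2.cvtColor(d['image'],cv2.COLOR_BGR2HSV);m=cv2.inRange(h,(0,0,200),(180,40,255))[205:275,280:370]
    ct=[c for c in cv2.findContours(m,0,2)[0] if cv2.contourArea(c)>20]
    print(f,[cv2.minAreaRect(c) for c in ct])
E
```

```text
[[353.3, 261.3], [355.9, 217.9]]
scene0 [((75.17668914794922, 34.51139831542969), (2.865011215209961, 45.16416549682617), 3.6913859844207764)]
scene5 [((75.80461120605469, 34.01692199707031), (3.272731304168701, 46.095584869384766), 3.1798298358917236)]
```

View pics/v5.png

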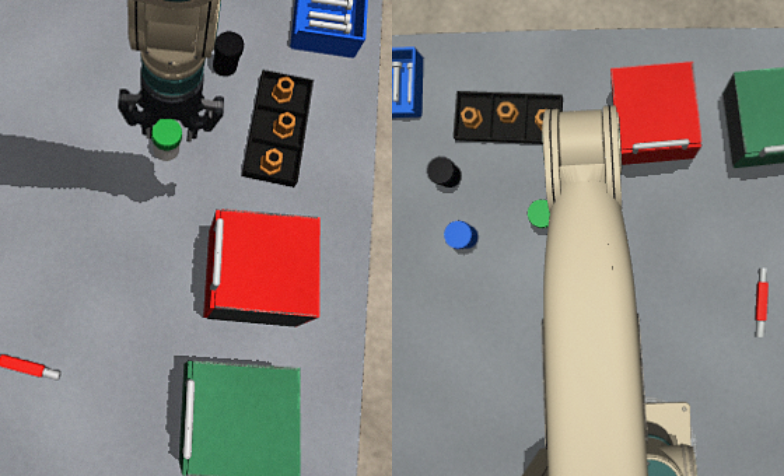

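The red front is shut: its bar is at (218,252), about 1.6 mm further in than at the start. The gripper is clear of everything and the bystanders stand where they were. I hand the job in.

```bash
python3 -c "
from plant import ticket
print(ticket.hand_in())"
```

```text
the job is handed in; nothing more can be done
None
```

I handed the job in at about 24 s: the red-lidded canister is in the red bin, its front is pushed shut to the stop, and the last pictures show the green bin still shut and nothing else moved; the hand-in returned no verdict.

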